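# Set the taps of a vacuum filtration manifold

### The job

Get the three-place filtration manifold ready for the pump: fully shut the taps of the two empty places, so that no air leaks in there, and fully open the tap of the place with the funnel. Push each lever round gently with a fingertip, gripping and lifting nothing. Leave the funnel seated upright in its socket and the things standing about where they are.

Things in the scene. Friction and masses are not known exactly. Their poses are not given: they have to be found in the camera images.
- manifold: Three-place steel vacuum filtration manifold, fixed: main tube 38 mm thick, 455 mm long, along y at x = -62 mm (robot's side), three equal branches at y = -140, 0, +140 mm running to +x, dial gauge (52 mm, top 131 mm high) at the -y end, bare hose barb at the +y end. Origin on the worktop below the middle tap's pivot; z up.
- place_funnel: Branch whose head carries the funnel, any of the three. Origin on the worktop below its tap lever's pivot; +x along the branch pipe away from the main tube, +y the side to which a shut lever points, z up. Valve body at the origin, 65 mm high, 39 mm thick; main tube at x = -62 mm; at x = +150 mm a head 42 mm thick, its socket opening upward at 85 mm height.
- place_empty_1: Branch with a bare, open socket. Origin on the worktop below its tap lever's pivot; +x along the branch pipe away from the main tube, +y the side to which a shut lever points, z up. Valve body at the origin, 65 mm high, 39 mm thick; main tube at x = -62 mm; at x = +150 mm a head 42 mm thick, its socket opening upward at 85 mm height.
- place_empty_2: The other branch with a bare, open socket. Origin on the worktop below its tap lever's pivot; +x along the branch pipe away from the main tube, +y the side to which a shut lever points, z up. Valve body at the origin, 65 mm high, 39 mm thick; main tube at x = -62 mm; at x = +150 mm a head 42 mm thick, its socket opening upward at 85 mm height.
- tap_funnel (a joint): Tap of the place with the funnel; lever turning about the vertical: 0 = shut, lever across its branch, pointing to +y of its place; 1.571 = fully open, lever along its branch, pointing over the main tube (-x of its place). Opening is anticlockwise from above. Firm stops at both ends, stays where left, about 3.5 N on the sleeve turns it. Found shut.
- tap_empty_1 (a joint): Tap of an empty place; lever turning about the vertical: 0 = shut, lever across its branch, pointing to +y of its place; 1.571 = fully open, lever along its branch, pointing over the main tube (-x of its place). Opening is anticlockwise from above. Firm stops at both ends, stays where left, about 3.5 N on the sleeve turns it. Found open or nearly so.
- tap_empty_2 (a joint): Tap of the other empty place; lever turning about the vertical: 0 = shut, lever across its branch, pointing to +y of its place; 1.571 = fully open, lever along its branch, pointing over the main tube (-x of its place). Opening is anticlockwise from above. Firm stops at both ends, stays where left, about 3.5 N on the sleeve turns it. Found about half open.
- funnel: White porcelain Buechner funnel, 75 mm wide, 160 g, standing loose in the head's socket on its black rubber cone, rim 153 mm above the worktop. Origin on its axis where the cone's shoulder rests on the head's rim, 85 mm above the worktop; z up along its axis.
- place_funnel_socket (a point): Centre of the mouth of the socket that the funnel stands in, 85 mm above the worktop: 150 mm along +x from the origin of that place.
- beaker: Small beaker, 54 mm wide, 70 mm high, standing loose beyond the hose barb end of the manifold; origin at the centre of its underside. To be left alone.
- petri_dish: Petri dish, 92 mm wide, 16 mm high, lying loose in front of the manifold; origin at the centre of its underside. To be left alone.
- wash_bottle: White wash bottle with red cap and bent spout, about 65 mm thick, 208 mm high, standing loose beyond the gauge end of the manifold; origin at the centre of its underside. To be left alone.
- tap_funnel_sleeve (a point): Middle of the sleeve of lever tap_funnel, 65 mm from the pivot, 96 mm above the worktop; y points outward along the lever, z up. The black sleeve is 16 mm wide, 13 mm high, from 36 to 89 mm off the pivot; below it only the main tube (top 61 mm) and bare worktop.
- tap_empty_1_sleeve (a point): Middle of the sleeve of lever tap_empty_1, 65 mm from the pivot, 96 mm above the worktop; y points outward along the lever, z up. The black sleeve is 16 mm wide, 13 mm high, from 36 to 89 mm off the pivot; below it only the main tube (top 61 mm) and bare worktop.
- tap_empty_2_sleeve (a point): Middle of the sleeve of lever tap_empty_2, 65 mm from the pivot, 96 mm above the worktop; y points outward along the lever, z up. The black sleeve is 16 mm wide, 13 mm high, from 36 to 89 mm off the pivot; below it only the main tube (top 61 mm) and bare worktop.
Mind the look-alikes: they are no part of the job. Leave any green look-alike of the place_empty_2 alone.

How it is judged:
At the end, for the whole second after the job is handed in: The tap of the place with the funnel is open (joint above 1.40 rad, within about 10 degrees of its stop), both taps of the empty places are shut (below 0.14 rad, within 8 degrees of the stop), all levers at rest; the funnel stands at rest and upright (within 0.08 rad) in its socket, within 5 mm (value of joint tap_funnel above 1.4 rad and value of joint each of tap_empty_1, tap_empty_2 below 0.14 rad and velocity of joint tap_funnel between -0.05 and 0.05 rad/s and velocity of joint tap_empty_1 between -0.05 and 0.05 rad/s and velocity of joint tap_empty_2 between -0.05 and 0.05 rad/s and distance between funnel and place_funnel_socket below 0.005 m and angle between funnel's own z axis and vertical below 0.08 rad and linear speed of funnel below 0.02 m/s); the robot touches nothing.
It fails at once if the funnel is lifted, shifted by more than 8 mm or tipped (distance of funnel from where it was at the start of the episode above 0.008 m or angle between funnel's own z axis and vertical above 0.15 rad).
It fails at once if a lever is gripped or forced (more than 35 N from the fingers) (contact force between the fingers and tap_funnel above 35 N or contact force between the fingers and tap_empty_1 above 35 N or contact force between the fingers and tap_empty_2 above 35 N).
It fails at once if the beaker is moved by more than 20 mm or lifted (distance of beaker from where it was at the start of the episode above 0.02 m).
It fails at once if the petri dish is moved by more than 20 mm or lifted (distance of petri_dish from where it was at the start of the episode above 0.02 m).
It fails at once if the wash bottle is moved by more than 20 mm or lifted (distance of wash_bottle from where it was at the start of the episode above 0.02 m).
It also fails if it takes over 54 s, if anything falls off the work surface, if the arm or the gripper's body presses on something with over 40 N, if the wrist force passes 120 N, or if a joint passes its speed limit or range.

### The arm

A 6-joint arm with a two-finger parallel gripper is mounted at the origin on a cart in front of the work surface, level with it; the furniture and walls round the work are solid. World frame = base frame: x ahead of the robot, y to its left, z up, the work surface at z = 0. Lengths are in m, angles in rad, forces in N, time in s.
With the tool pointing down it reaches from about 0.35 to 0.725 m from the base axis. Payload 4.3 kg.
Tool frame: the origin (TCP) lies midway between the tips of the shut fingers; the grasp point (between the pads) lies 19 mm behind it (robot.hold_point_z is the distance from the TCP to the grasp point, in m); z points along the fingers, x is the direction in which the jaws open and shut, and the axes are right-handed (so a half turn about z gives the same grasp; the last joint's range is limited). The gripper opens to 85 mm and grips with 20 to 120 N. Pads are 22 mm wide; open, the fingers measure 114 mm over their backs; the gripper's body (76 mm by 85 mm) begins 54 mm behind the grasp point. The pads swing forward as they close: fully open they stand 13 mm farther back than shut.
Start: joints at [0.993, 0.377, 0.081, 1.274, 0, 1.46], TCP at [0.259, 0.513, 0.231] pointing down, gripper open.
Joint ranges: [-2.72, 2.72], [-0.84, 1.66], [-1.02, 1.22], [-1.77, 2.12], [-1.37, 1.28], [-3.14, 3.14]. Speed limits (rad/s): [2.57, 2.57, 3.14, 3.14, 3.14, 3.14].

### API

Orientations are given as a 3x3 rotation matrix whose columns are the frame's x, y, z axes.
In Python, from station import robot gives the robot as it stands.
- The arm moves only by the tool step_arm, never from a script. Its argument "increments" is a list of rows, each a list of 2 entries, a list of its own where there are three numbers: the shift along the tool's x, y, z in cm, then the turn about the tool's z in degrees. A call has 1 to 8 rows; each row shifts and turns the commanded pose from where the row before left it, along the tool's axes as they then stand; what a row does not reach is not made up. A row lasts 1/12 s, in which the tool goes at most 41.7 mm and 7.16 degrees, less where a joint would pass 70% of its speed; a pose out of reach is approached as far as the arm can. A call with a gripper value outside its range is refused whole. "fingers" is the finger opening in cm, from 0 to 8.54, set as the call begins (left out, the last holds). The fingers move at their own pace and stop on an object; "newtons" is the grip in N (left out, the last holds). Time passes only in rows, so rows that do not move let the fingers close. It gives the time, the measured TCP pose, the force and the opening at its end, in the units of the state.
- robot.state(): the state, without advancing time (a new reading comes with each control period).
- robot.capture(name): name is "scene" or "top"; returns a dict with "pixels" (420x560x3 uint8, blue, green, red), "fx", "fy", "cx", "cy" (pixels), "position" and "rotation" of the camera in the world. Camera axes: x right, y down, z forward; pixel columns grow to the right and rows downward; lengths in m; the calibration is good to about 2 mm. A picture is of the moment at which its call begins. There is no depth.
- robot.finish_job(): hands the job in, once; it reports no verdict.
The state is a dict: "time": time; "joints": joint angles; "joint_velocities": joint speeds; "tau": joint torques, N m; "ee_pos": TCP position; "orientation": TCP orientation; "contact_force": force on the tool from outside, world axes, zero at the start; "moment": the same for the moment, N m; "gripper_width": opening from 0.0 (shut) to 1.0 (fully open).
Only numpy, scipy, OpenCV 4.12 (cv2) and the standard library are available. Lean on these libraries where they do the work, as an engineer would, in place of code of your own. Each camera call takes 0.05 s, during which the arm holds its last target.

## Working session

There is one attempt and no reset: what is moved stays moved. The work goes in short steps, Python scripts to look and compute and a tool call to move; the robot and the scene stay as the last step left them, time stands still between calls to the robot, and variables do not carry over. Pictures are saved under pics/ and viewed, and the job is handed in when it is done.

Besides the shell and the picture viewer there is one more tool, called after ">>>" as name([rows], argument=value, ...), one row to a line, values as JSON. step_arm: Moves the arm, as the interface text tells. Its arguments: {"type":"object","properties":{"increments":{"type":"array","items":{"type":"array"}},"fingers":{"type":"number"},"newtons":{"type":"number"}},"required":["increments"]}

```bash
mkdir -p pics
python3 - <<'E'
from station import robot
import cv2,pickle
s=robot.state();print(s)
for n in("scene","top"):
    c=robot.capture(n);cv2.imwrite(f"pics/{n}0.png",c["pixels"]);pickle.dump(c,open(f"{n}0.pkl","wb"))
    print(n,c["fx"],c["fy"],c["cx"],c["cy"],c["position"],c["rotation"])
E
```

```text
{'time': 0.0, 'joints': array([9.92687125e-01, 3.78046136e-01, 7.96296817e-02, 1.27440924e+00,
       4.44358290e-06, 1.46048942e+00]), 'joint_velocities': array([-0.00021869,  0.00021301, -0.00109231, -0.00030972,  0.00068329,
        0.00065465]), 'tau': array([-1.48006806e-03, -4.63601339e+01,  2.69877434e+01,  2.07978138e-02,
        6.47419620e-05, -1.43910537e-07]), 'ee_pos': array([0.25891732, 0.51266973, 0.23037201]), 'orientation': array([[ 4.50924675e-01,  8.92561314e-01, -1.11265333e-03],
       [ 8.92559730e-01, -4.50925990e-01, -1.69716402e-03],
       [-2.01654725e-03, -2.27816424e-04, -9.99997941e-01]]), 'contact_force': array([ 0.22578183, -0.55775968, -0.89954143]), 'moment': array([-0.03212669,  0.00065631,  0.0260639 ]), 'gripper_width': 0.9997557724331576}
scene 445.3472948185409 445.3472948185409 278.80845497290187 205.90184344884307 [ 0.22299282 -0.6968676   0.98681891] [[ 0.89039697 -0.34385625  0.29825514]
 [-0.45496696 -0.65203115  0.606515  ]
 [-0.01408233 -0.67573535 -0.73700978]]
top 414.57003933560253 414.57003933560253 278.13777002387604 216.10780457704692 [0.42672335 0.01966336 1.25850846] [[ 0.02598532 -0.98646457  0.16190248]
 [-0.9995362  -0.02306643  0.01988266]
 [-0.01587902 -0.16234405 -0.98660644]]
```

View pics/scene0.png

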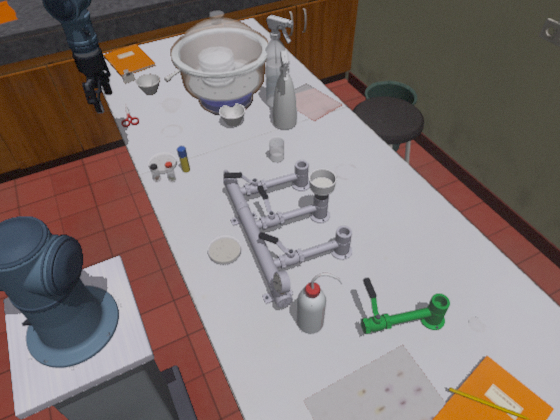

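View pics/top0.png

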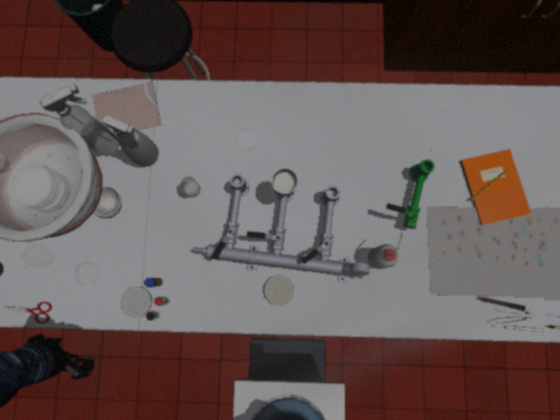

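The manifold is in the middle with the funnel (284,183 in top) on the middle branch. There is a green look-alike branch at (418,195), which I'll leave alone. I'll enlarge to confirm the three levers.

```bash
cat > h.py <<'E'
import numpy as np,cv2,pickle
def ray(c,u,v):
    d=c["rotation"]@np.array([(u-c["cx"])/c["fx"],(v-c["cy"])/c["fy"],1]);return c["position"],d
def onz(c,u,v,z):
    p,d=ray(c,u,v);return p+d*(z-p[2])/d[2]
def proj(c,P):
    q=c["rotation"].T@(np.asarray(P)-c["position"]);return c["fx"]*q[0]/q[2]+c["cx"],c["fy"]*q[1]/q[2]+c["cy"]
E
python3 - <<'E'
from h import *
c=pickle.load(open("top0.pkl","rb"));im=c["pixels"]
cv2.imwrite("pics/crop0.png",cv2.resize(im[165:315,185:405],None,fx=3.6,fy=3.6,interpolation=cv2.INTER_CUBIC))
g=im.max(2); m=(g<60).astype(np.uint8); m[:165]=0;m[300:]=0;m[:,:195]=0;m[:,345:]=0
n,l,st,ce=cv2.connectedComponentsWithStats(m)
for i in range(1,n):
    if st[i,4]>25:
        pts=np.argwhere(l==i)[:,::-1].astype(float)
        q=np.array([onz(c,u,v,.1025)[:2] for u,v in pts]);mu=q.mean(0);w,V=np.linalg.eigh(np.cov(q.T))
        print(st[i],ce[i],mu,np.degrees(np.arctan2(V[1,1],V[0,1])),np.sqrt(w*12))
E
```

```text
[322 193  10  13  58] [324.84482759 199.29310345] [ 0.66791822 -0.08841467] -168.82037166249603 [0.01946179 0.03082914]
[247 232  18   7  98] [255.57142857 234.98979592] [0.56123638 0.10491953] 86.60946041644087 [0.01574633 0.04991699]
[210 241  16  18 126] [217.76984127 250.0952381 ] [0.51626074 0.20915918] 150.66748632717014 [0.01890596 0.05502662]
[299 249  21  14 122] [309.04098361 255.71311475] [ 0.50692678 -0.04582683] 120.63806708172783 [0.01833907 0.05685173]
```

View pics/crop0.png

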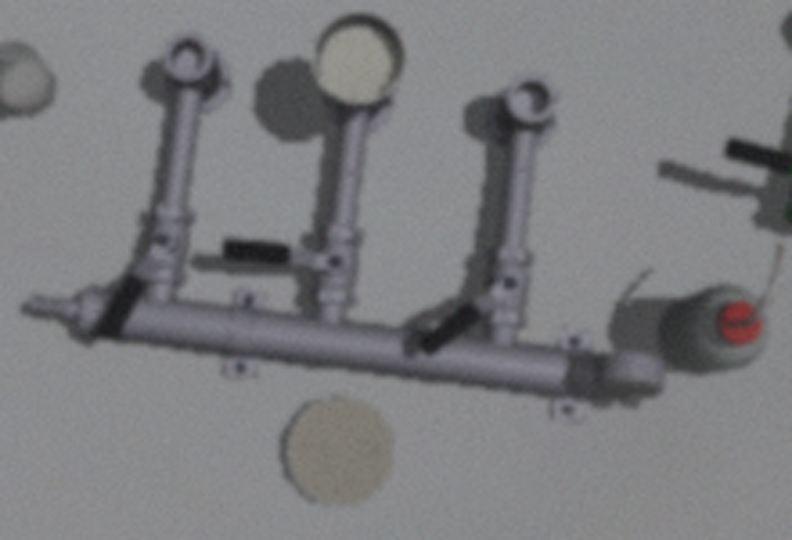

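Run:
```python
from h import *
c=pickle.load(open("top0.pkl","rb"));s=pickle.load(open("scene0.pkl","rb"))
cp=lambda x,y:(185+x/3.6,165+y/3.6)
sock=[onz(c,*cp(*p),.085)[:2] for p in((190,58),(530,100))]
piv=[onz(c,*cp(*p),.096)[:2] for p in((160,240),(335,260),(508,283))]
print("sock",sock,"piv",piv)
y=sock[0]-sock[1];print("sock dist",np.linalg.norm(y));y/=np.linalg.norm(y)
y2=piv[0]-piv[2];print("piv dist",np.linalg.norm(y2))
yaw=np.degrees(np.arctan2(-y[0],y[1]));print("yaw",yaw,np.degrees(np.arctan2(-y2[0],y2[1])))
x=np.array([y[1],-y[0]])
O1=(sock[0]+sock[1])/2-.15*x;print("O from sock",O1,"from piv",np.mean(piv,0))
fun=onz(c,*cp(357,64),.153);print("funnel",fun)
print("beaker",onz(c,190,185,.07),"dish",onz(c,279,290,.016),"bottlecap",onz(c,389,255,.2))
# scene dark blobs
im=s["pixels"];m=(im.max(2)<60).astype(np.uint8);m[:160]=0;m[260:]=0;m[:,:210]=0;m[:,300:]=0
n,l,st,ce=cv2.connectedComponentsWithStats(m)
for i in range(1,n):
    if st[i,4]>15:print(st[i],ce[i],onz(s,*ce[i],.096))
cv2.imwrite("pics/crops0.png",cv2.resize(im[150:310,205:365],None,fx=3.75,fy=3.75,interpolation=cv2.INTER_CUBIC))
```

```text
sock [array([0.71986844, 0.16359628]), array([ 0.69125283, -0.1111816 ])] piv [array([0.56965985, 0.17971688]), array([0.55719329, 0.04175514]), array([ 0.54244397, -0.09355192])]
sock dist 0.27626389272840424
piv dist 0.27462072526521825
yaw -5.945400710770015 -5.687549903511684
O from sock [0.55636748 0.04174444] from piv [0.55643237 0.04264003]
funnel [0.70099162 0.02783881 0.153     ]
beaker [0.70871817 0.30620715 0.07      ] dish [0.40975518 0.03641547 0.016     ] bottlecap [ 0.50700748 -0.24291375  0.2       ]
[225 173  16   5  36] [233.02777778 175.63888889] [0.52020304 0.20421902 0.096     ]
[258 186   9  12  41] [261.7804878  191.36585366] [0.56643684 0.10763616 0.096     ]
[259 233  19  10  76] [267.77631579 237.82894737] [ 0.50841066 -0.04893587  0.096     ]
```

View pics/crops0.png

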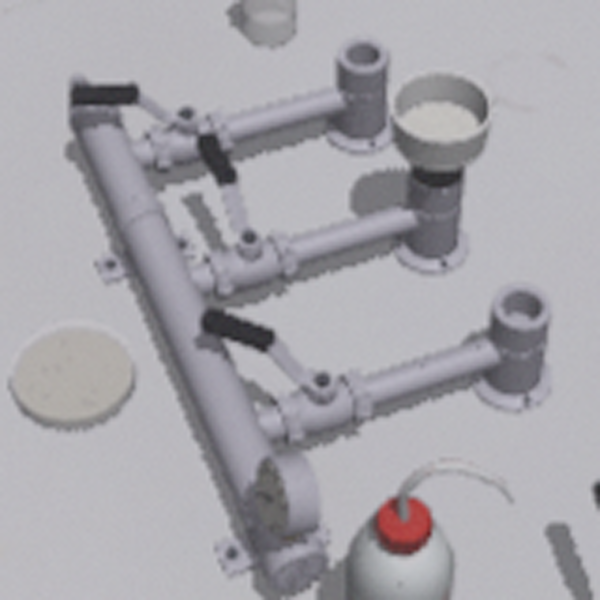

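Identified in the top view:
- **Left branch** (pivot 229,232): socket empty, lever nearly open, so this is tap_empty_1.
- **Middle branch** (278,237): carries the funnel, lever shut.
- **Right branch** (326,244): socket empty, lever about half open, so this is tap_empty_2.
- **Green branch** (418,195): the look-alike, ignored.

The manifold origin is at about (0.5565, 0.0425) with yaw -5.8°. The pivot and socket estimates agree within 1 mm, and the spacing is 275 mm where 280 is expected.

I'll start by turning the tool so tool x lies along manifold +y and tool y along manifold +x, with the fingers shut.

>>> step_arm([
  [[0,0,0],-7],
  [[0,0,0],-7],
  [[0,0,0],-7],
  [[-2.2,1.84,0],0],
  [[-2.2,1.84,0],0],
  [[-2.2,1.84,0],0],
  [[-2.2,1.84,0],0],
  [[-2.2,1.84,0],0],
], fingers=0)

```text
time: 0.77
ee_pos: [0.3399, 0.3931, 0.2308]
orientation: [[0.101, 0.995, -0.001], [0.995, -0.101, -0.001], [-0.001, -0.001, -1.0]]
contact_force: [-0.2, 0.0, 0.2]
gripper_width: -0.001
```

>>> step_arm([
  [[-2.2,1.84,0],0],
  [[-2.2,1.84,0],0],
  [[-2.2,1.84,0],0],
  [[-2.2,1.84,0],0],
  [[-2.2,1.84,0],0],
  [[-2.2,1.84,0],0],
  [[0,0,0],0],
  [[0,0,0],0],
])

```text
time: 1.43
ee_pos: [0.4365, 0.2509, 0.2309]
orientation: [[0.104, 0.995, -0.001], [0.995, -0.104, -0.0], [-0.0, -0.001, -1.0]]
contact_force: [-0.4, 0.3, -0.4]
gripper_width: -0.002
```

```bash
cat > w.py <<'E'
from station import robot
from h import *
s=robot.state();a=np.radians(-5.8);X=np.array([np.cos(a),np.sin(a)]);Y=np.array([-X[1],X[0]]);O=np.array([.5565,.0425])
d=s["ee_pos"][:2]-O;R=s["orientation"]
print("t",s["time"],"manif mm",1e3*d@X,1e3*d@Y,"z",1e3*s["ee_pos"][2],"toolx deg",np.degrees(np.arctan2(R[1,0],R[0,0])),"F",s["contact_force"],"w",s["gripper_width"],"q",s["joints"].round(2))
E
python3 w.py
```

```text
t 1.4333 manif mm -140.42594186948008 195.21714079573948 z 230.89415657706326 toolx deg 84.02661738276645 F [-0.43863232  0.31622116 -0.35730757] w -0.0017025423119605867 q [ 0.4   0.23 -0.12  1.22  0.    0.5 ]
```

>>> step_arm([
  [[-2.2,1.8,0],0],
  [[-2.2,1.8,0],0],
  [[-2.2,1.8,0],0],
  [[0,0,2.5],0],
  [[0,0,2.5],0],
  [[0,0,2.5],0],
  [[0,0,0],0],
  [[0,0,0],0],
])

```text
time: 2.1
ee_pos: [0.4812, 0.1814, 0.1552]
orientation: [[0.1, 0.995, -0.004], [0.995, -0.1, -0.001], [-0.001, -0.004, -1.0]]
contact_force: [-0.5, 0.4, -0.9]
gripper_width: 0.0
```

```bash
cat > look.py <<'E'
import sys
from station import robot
from h import *
n=sys.argv[1]
for k,(x0,y0,x1,y1) in {"top":(185,165,385,315),"scene":(205,150,365,310)}.items():
    c=robot.capture(k);pickle.dump(c,open(f"{k}{n}.pkl","wb"))
    i=cv2.resize(c["pixels"][y0:y1,x0:x1],None,fx=3,fy=3,interpolation=cv2.INTER_CUBIC)
    cv2.imwrite(f"pics/{k}{n}.png",i)
E
python3 look.py 1;python3 w.py
```

```text
t 2.2 manif mm -86.57044417269826 131.2238112061829 z 157.63363483430913 toolx deg 84.26400540600632 F [ 0.19362916 -0.13977915  0.3038893 ] w -5.743779137050264e-05 q [ 0.24  0.29 -0.23  1.04  0.    0.34]
```

View pics/scene1.png

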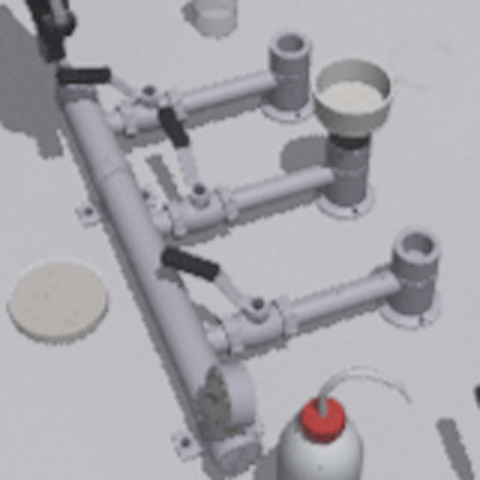

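>>> step_arm([
  [[-0.5,0,0],0],
  [[0,0,2.5],0],
  [[0,0,2.5],0],
  [[0,0,2.4],0],
  [[0,0,0],0],
  [[0,0,0],0],
])

```text
time: 2.7
ee_pos: [0.4823, 0.1758, 0.0827]
orientation: [[0.101, 0.995, -0.001], [0.995, -0.101, -0.0], [-0.0, -0.001, -1.0]]
contact_force: [0.3, 0.4, 0.3]
gripper_width: 0.001
```

```bash
python3 look.py 2;python3 w.py
```

```text
t 2.8 manif mm -85.38462692300061 125.76872818626607 z 84.36482087735777 toolx deg 84.19901272316903 F [0.40817641 0.33905858 0.52539452] w -0.004438350108086454 q [ 0.23  0.35 -0.36  0.86  0.    0.33]
```

View pics/scene2.png

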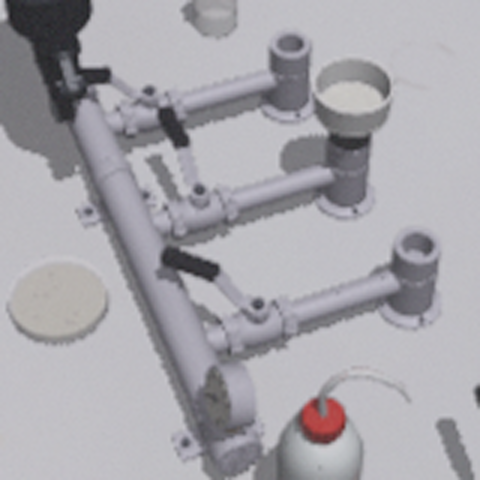

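View pics/top2.png

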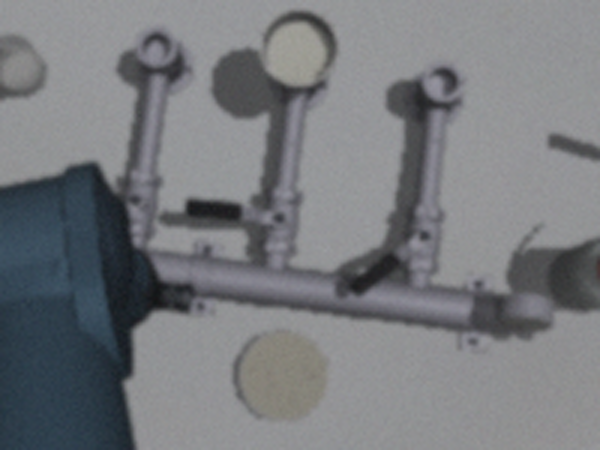

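The shut fingers are beside the nearly open lever, on its closing side, at about (75,95) in the scene crop. Now I'll push it gently along its arc.

>>> step_arm([
  [[0,0,0.6],0],
  [[0.63,0.13,0],0],
  [[0.63,0.13,0],0],
  [[0.63,0.13,0],0],
  [[0.63,0.34,0],0],
  [[0.63,0.34,0],0],
  [[0.63,0.34,0],0],
  [[0.63,0.34,0],0],
])

```text
time: 3.47
ee_pos: [0.5039, 0.2187, 0.0759]
orientation: [[0.101, 0.995, -0.002], [0.995, -0.101, -0.0], [-0.0, -0.002, -1.0]]
contact_force: [-3.4, -1.3, 1.5]
gripper_width: -0.001
```

```bash
python3 w.py
```

```text
t 3.4667 manif mm -70.10705298435167 169.95963513907617 z 75.92466827910792 toolx deg 84.22181188148429 F [-3.40568257 -1.27459822  1.54793709] w -0.0006857613541945142 q [ 0.29  0.42 -0.27  0.88  0.    0.39]
```

>>> step_arm([
  [[0.45,0.53,0],0],
  [[0.45,0.53,0],0],
  [[0.45,0.53,0],0],
  [[0.3,0.55,0],0],
  [[0.3,0.55,0],0],
  [[0.3,0.55,0],0],
])

```text
time: 3.97
ee_pos: [0.5385, 0.2386, 0.0757]
orientation: [[0.1, 0.995, -0.002], [0.995, -0.1, 0.002], [0.002, -0.003, -1.0]]
contact_force: [-6.0, 1.8, 0.9]
gripper_width: -0.003
```

```bash
python3 w.py
```

```text
t 3.9667 manif mm -37.699173637426746 193.2519340927849 z 75.72414454572163 toolx deg 84.24671568852497 F [-5.9644518   1.79154728  0.86798253] w -0.002756855580653473 q [ 0.31  0.49 -0.15  0.92  0.    0.41]
```

>>> step_arm([
  [[0.1,0.35,0],0],
  [[0.1,0.35,0],0],
  [[0.1,0.3,0],0],
  [[0.1,0.2,0],0],
  [[0,0.15,0],0],
  [[0,0,0],0],
])

```text
time: 4.47
ee_pos: [0.5534, 0.2406, 0.0761]
orientation: [[0.101, 0.995, 0.0], [0.995, -0.101, 0.001], [0.001, -0.0, -1.0]]
contact_force: [-3.2, 1.5, -0.7]
gripper_width: -0.004
```

```bash
python3 w.py
```

```text
t 4.4667 manif mm -23.117945917670145 196.7831872879389 z 76.09342724485413 toolx deg 84.22503842216949 F [-3.19867905  1.53735759 -0.74377428] w -0.0036737543486244067 q [ 0.3   0.52 -0.11  0.94  0.    0.41]
```

Next come slow 1 mm rows up to the stop, watching the force.

>>> step_arm([
  [[0,0.1,0],0],
  [[0,0.1,0],0],
  [[0,0.1,0],0],
  [[0,0,0],0],
])

```text
time: 4.8
ee_pos: [0.5561, 0.2398, 0.0764]
orientation: [[0.101, 0.995, 0.0], [0.995, -0.101, 0.001], [0.001, 0.0, -1.0]]
contact_force: [-3.6, 4.2, -0.4]
gripper_width: 0.001
```

>>> step_arm([
  [[0,0.1,0],0],
  [[0,0.1,0],0],
  [[0,0,0],0],
])

```text
time: 5.05
ee_pos: [0.5581, 0.2396, 0.0764]
orientation: [[0.101, 0.995, 0.0], [0.995, -0.101, 0.001], [0.001, 0.0, -1.0]]
contact_force: [-3.1, 2.5, -0.5]
gripper_width: -0.001
```

```bash
python3 w.py
```

```text
t 5.05 manif mm -18.351416358377183 196.2518334003972 z 76.41945581370148 toolx deg 84.2027524039541 F [-3.1304806   2.50251783 -0.48449292] w -0.0014469850522224137 q [ 0.3   0.53 -0.1   0.95  0.    0.4 ]
```

>>> step_arm([
  [[0,0.1,0],0],
  [[0,0.1,0],0],
  [[0,0,0],0],
])

```text
time: 5.3
ee_pos: [0.5601, 0.2394, 0.0765]
orientation: [[0.101, 0.995, 0.0], [0.995, -0.101, 0.001], [0.001, 0.0, -1.0]]
contact_force: [-3.8, 2.8, 0.0]
gripper_width: 0.001
```

>>> step_arm([
  [[0,0.1,0],0],
  [[0,0.1,0],0],
  [[0,0,0],0],
])

```text
time: 5.55
ee_pos: [0.5607, 0.2394, 0.0764]
orientation: [[0.101, 0.995, -0.002], [0.995, -0.101, 0.001], [0.001, -0.002, -1.0]]
contact_force: [-6.5, 3.7, 2.1]
gripper_width: -0.001
```

```bash
python3 w.py; python3 look.py 3
```

```text
t 5.55 manif mm -15.761752284235085 196.26196726928026 z 76.44806017587894 toolx deg 84.22102705976056 F [-6.50302865  3.71044928  2.12649703] w -0.0009568874834615729 q [ 0.3   0.53 -0.09  0.95  0.    0.4 ]
```

View pics/scene3.png

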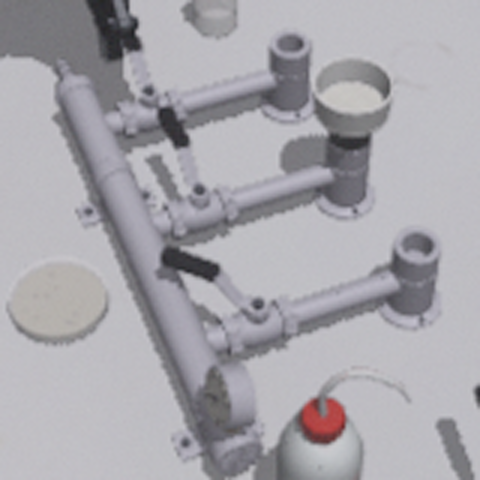

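>>> step_arm([
  [[0,0.1,0],0],
  [[0,0.1,0],0],
  [[0,0,0],0],
])

```text
time: 5.9
ee_pos: [0.5607, 0.2394, 0.0764]
orientation: [[0.1, 0.995, -0.006], [0.995, -0.1, 0.002], [0.001, -0.006, -1.0]]
contact_force: [-11.9, 4.5, 6.5]
gripper_width: 0.001
```

```bash
python3 w.py
```

```text
t 5.9 manif mm -15.739226550030175 196.27123884823723 z 76.4180837828412 toolx deg 84.25119542304182 F [-11.89698786   4.49808942   6.46733049] w 0.0005282582213752061 q [ 0.3   0.53 -0.08  0.96  0.    0.4 ]
```

Firm stop reached: no further movement, 12 N. I'll back off, rise, and go to the +x side of the middle lever.

>>> step_arm([
  [[0,-1.2,0],0],
  [[0,-1.5,0],0],
  [[0,0,-2.5],0],
  [[0,0,-2.5],0],
  [[0,0,-2],0],
  [[0,0,0],0],
  [[0,0,0],0],
])

```text
time: 6.48
ee_pos: [0.5399, 0.2412, 0.1485]
orientation: [[0.102, 0.995, 0.007], [0.995, -0.102, 0.0], [0.001, 0.007, -1.0]]
contact_force: [-0.1, -0.1, 0.1]
gripper_width: -0.002
```

>>> step_arm([
  [[-2.62,1.52,0],0],
  [[-2.62,1.52,0],0],
  [[-2.62,1.52,0],0],
  [[-2.62,1.52,0],0],
  [[-2.62,1.52,0],0],
  [[0,0,0],0],
  [[0,0,0],0],
])

```text
time: 7.07
ee_pos: [0.5999, 0.1012, 0.1451]
orientation: [[0.105, 0.995, -0.001], [0.995, -0.105, -0.001], [-0.001, -0.001, -1.0]]
contact_force: [0.3, 0.5, 0.4]
gripper_width: 0.0
```

```bash
python3 w.py; python3 look.py 4
```

```text
t 7.0667 manif mm 37.24904394917035 62.73752800736199 z 145.05352782940918 toolx deg 83.99321785138828 F [0.2940489  0.54020854 0.44864095] w 0.00036674870154641186 q [ 0.06  0.48  0.01  1.11 -0.    0.17]
```

View pics/scene4.png

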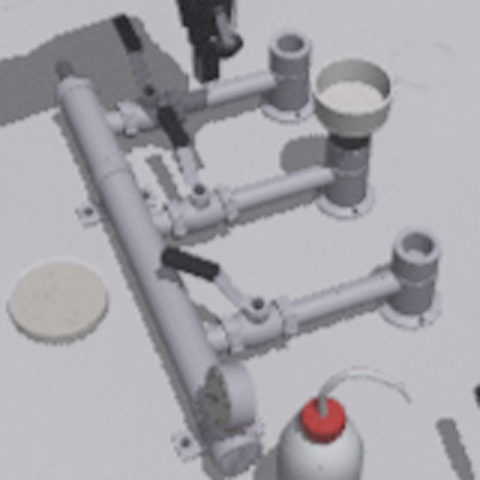

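>>> step_arm([
  [[1.7,0,0],0],
  [[0,0,2.5],0],
  [[0,0,2.5],0],
  [[0,0,1.8],0],
  [[0,0,0],0],
  [[0,-0.6,0],0],
  [[0,-0.6,0],0],
  [[0,0,0],0],
])

```text
time: 7.83
ee_pos: [0.5886, 0.1222, 0.0798]
orientation: [[0.1, 0.995, 0.001], [0.995, -0.1, 0.0], [0.0, 0.001, -1.0]]
contact_force: [-0.3, -0.4, 0.5]
gripper_width: -0.002
```

```bash
python3 w.py; python3 look.py 5
```

```text
t 7.8333 manif mm 23.84753311920909 82.52139872347246 z 79.83083505171898 toolx deg 84.25351316654094 F [-0.26541639 -0.35749678  0.45602607] w -0.0018760190000974427 q [ 0.1   0.51 -0.11  0.94  0.    0.2 ]
```

View pics/scene5.png

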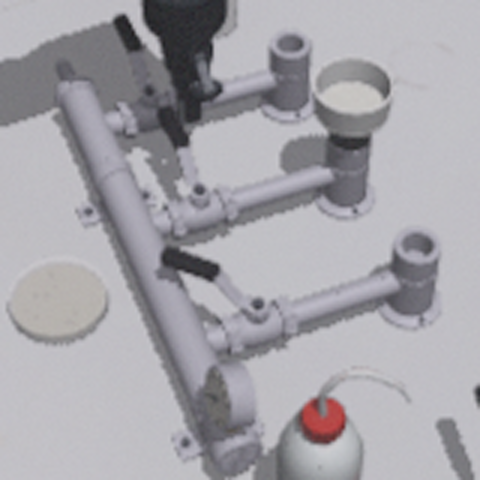

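The finger is beside the outer part of the middle lever on its +x side, at about (192,105) in the crop. Pushing it open.

>>> step_arm([
  [[-0.05,-0.5,0],0],
  [[-0.05,-0.55,0],0],
  [[-0.05,-0.55,0],0],
  [[-0.05,-0.55,0],0],
  [[-0.05,-0.55,0],0],
  [[-0.05,-0.55,0],0],
])

```text
time: 8.43
ee_pos: [0.5572, 0.1216, 0.0792]
orientation: [[0.101, 0.995, 0.003], [0.995, -0.101, -0.001], [-0.0, 0.003, -1.0]]
contact_force: [3.4, 0.1, 1.8]
gripper_width: -0.0
```

>>> step_arm([
  [[-0.3,-0.55,0],0],
  [[-0.3,-0.55,0],0],
  [[-0.3,-0.55,0],0],
  [[-0.3,-0.55,0],0],
])

```text
time: 8.77
ee_pos: [0.533, 0.1121, 0.0785]
orientation: [[0.101, 0.995, 0.001], [0.995, -0.101, 0.001], [0.001, 0.0, -1.0]]
contact_force: [2.9, 2.6, 3.2]
gripper_width: -0.002
```

```bash
python3 w.py; python3 look.py 6
```

```text
t 8.7667 manif mm -30.404189603781276 66.83203470689456 z 78.52656807264853 toolx deg 84.20839736599949 F [2.88327652 2.60739352 3.19614151] w -0.0018199542852192576 q [ 0.09  0.41 -0.28  0.88  0.    0.19]
```

View pics/scene6.png

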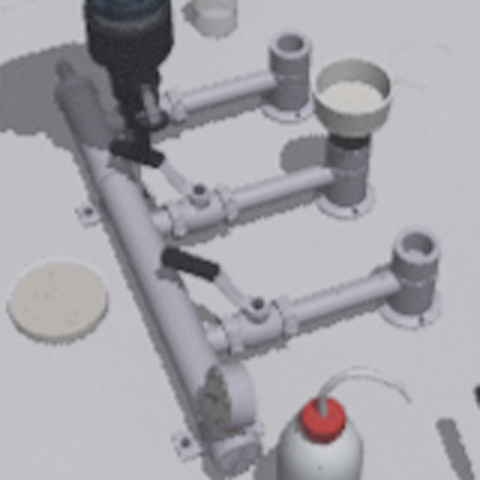

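>>> step_arm([
  [[-0.5,-0.43,0],0],
  [[-0.5,-0.43,0],0],
  [[-0.5,-0.43,0],0],
  [[-0.5,-0.43,0],0],
  [[-0.45,-0.2,0],0],
  [[-0.45,-0.2,0],0],
  [[-0.45,-0.2,0],0],
  [[0,0,0],0],
])

```text
time: 9.53
ee_pos: [0.5059, 0.0801, 0.0779]
orientation: [[0.102, 0.995, -0.002], [0.995, -0.102, -0.001], [-0.001, -0.002, -1.0]]
contact_force: [0.1, 1.3, 1.5]
gripper_width: 0.002
```

```bash
python3 w.py; python3 look.py 7
```

```text
t 9.5333 manif mm -54.15307346170463 32.2664753510878 z 77.91064462553082 toolx deg 84.1444171293747 F [0.12417923 1.2589662  1.4916256 ] w 0.00244760460259595 q [ 0.03  0.36 -0.37  0.85 -0.    0.14]
```

View pics/scene7.png

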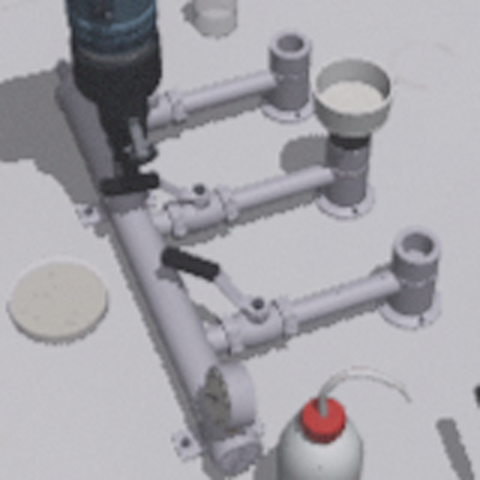

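>>> step_arm([
  [[-0.25,-0.1,0],0],
  [[-0.2,-0.1,0],0],
  [[-0.15,-0.1,0],0],
  [[0,0,0],0],
])

```text
time: 9.97
ee_pos: [0.5036, 0.0752, 0.0783]
orientation: [[0.101, 0.995, 0.001], [0.995, -0.101, -0.0], [-0.0, 0.001, -1.0]]
contact_force: [2.2, 2.9, -1.1]
gripper_width: -0.002
```

>>> step_arm([
  [[-0.1,0,0],0],
  [[-0.1,0,0],0],
  [[0,0,0],0],
])

```text
time: 10.22
ee_pos: [0.503, 0.0734, 0.0783]
orientation: [[0.101, 0.995, -0.0], [0.995, -0.101, 0.0], [0.0, -0.0, -1.0]]
contact_force: [1.6, 2.3, -0.8]
gripper_width: 0.004
```

>>> step_arm([
  [[-0.1,0,0],0],
  [[-0.1,0,0],0],
  [[0,0,0],0],
])

```text
time: 10.47
ee_pos: [0.5025, 0.0714, 0.0782]
orientation: [[0.101, 0.995, -0.001], [0.995, -0.101, 0.0], [0.0, -0.001, -1.0]]
contact_force: [0.6, 3.2, -0.8]
gripper_width: -0.002
```

```bash
python3 w.py
```

```text
t 10.4667 manif mm -56.60768781252883 23.30157098415332 z 78.22044485614931 toolx deg 84.19331981585186 F [ 0.62712991  3.18414011 -0.83036506] w -0.0024796345108716806 q [ 0.02  0.35 -0.38  0.84  0.    0.12]
```

>>> step_arm([
  [[-0.1,0,0],0],
  [[-0.1,0,0],0],
  [[0,0,0],0],
])

```text
time: 10.72
ee_pos: [0.5021, 0.0694, 0.0782]
orientation: [[0.101, 0.995, -0.001], [0.995, -0.101, 0.0], [0.0, -0.001, -1.0]]
contact_force: [-1.3, 3.7, 0.6]
gripper_width: -0.001
```

>>> step_arm([
  [[-0.1,0,0],0],
  [[-0.1,0,0],0],
  [[0,0,0],0],
])

```text
time: 10.97
ee_pos: [0.5021, 0.0693, 0.0782]
orientation: [[0.1, 0.995, -0.001], [0.995, -0.1, 0.005], [0.005, -0.001, -1.0]]
contact_force: [-1.6, 10.5, 0.9]
gripper_width: 0.003
```

```bash
python3 w.py
```

```text
t 10.9667 manif mm -56.880086611484586 21.193683166428254 z 78.24106286744312 toolx deg 84.25275145014925 F [-1.59670307 10.54108531  0.87639099] w 0.0030387985012244874 q [ 0.01  0.34 -0.38  0.84  0.    0.11]
```

Middle lever is on its open stop at 10.5 N with no more movement. Next is the right lever.

>>> step_arm([
  [[1.2,0,0],0],
  [[1.3,0,0],0],
  [[0,0,-2.5],0],
  [[0,0,-2.5],0],
  [[0,0,-2],0],
  [[0,0,0],0],
  [[0,0,0],0],
])

```text
time: 11.55
ee_pos: [0.5065, 0.092, 0.1494]
orientation: [[0.101, 0.995, 0.004], [0.995, -0.101, -0.002], [-0.001, 0.004, -1.0]]
contact_force: [-0.3, -0.6, -0.1]
gripper_width: 0.0
```

>>> step_arm([
  [[-2.72,-0.22,0],0],
  [[-2.72,-0.22,0],0],
  [[-2.72,-0.22,0],0],
  [[-2.72,-0.22,0],0],
  [[-2.72,-0.22,0],0],
  [[-2.72,-0.22,0],0],
  [[0,0,0],0],
  [[0,0,0],0],
])

```text
time: 12.22
ee_pos: [0.4743, -0.0696, 0.147]
orientation: [[0.104, 0.995, -0.002], [0.995, -0.104, 0.0], [-0.0, -0.002, -1.0]]
contact_force: [-0.3, 0.7, -0.1]
gripper_width: 0.001
```

```bash
python3 w.py; python3 look.py 8
```

```text
t 12.2167 manif mm -70.3978068677472 -119.87175545155088 z 146.97524299494236 toolx deg 84.0214982640516 F [-0.3339152   0.74095155 -0.13326911] w 0.0010527970277225023 q [-0.28  0.23 -0.34  1.   -0.   -0.17]
```

View pics/scene8.png

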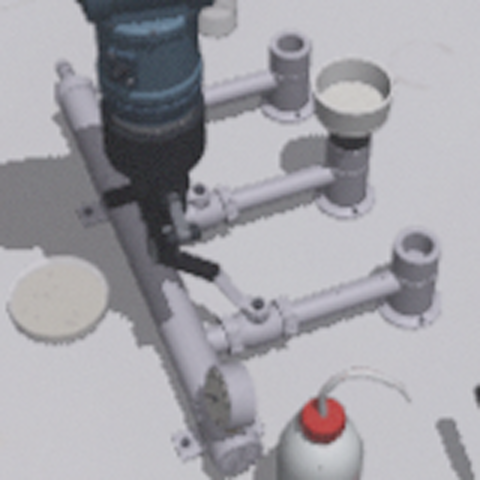

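View pics/top8.png

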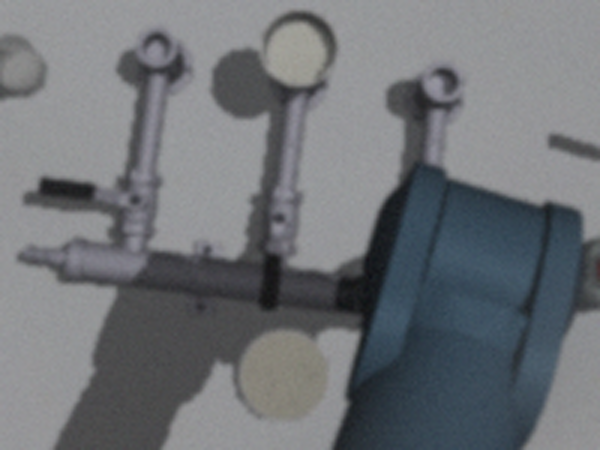

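Run:
```python
from h import *
s=pickle.load(open("scene8.pkl","rb"));t=pickle.load(open("top8.pkl","rb"))
for z in (.147,.2,.25,.3,.35,.4):
    print(z,[round(a) for a in proj(s,(.474,-.07,z))],onz(t,185+580/3,165+240/3,z).round(3))
print((205+155/3,150+130/3))
b=onz(s,205+325/3,150+418/3,.2);print("cap scene",b)
```

```text
0.147 [258, 236] [ 0.537 -0.228  0.147]
0.2 [257, 222] [ 0.532 -0.216  0.2  ]
0.25 [256, 207] [ 0.527 -0.205  0.25 ]
0.3 [255, 192] [ 0.522 -0.194  0.3  ]
0.35 [253, 175] [ 0.517 -0.183  0.35 ]
0.4 [252, 156] [ 0.512 -0.172  0.4  ]
(256.6666666666667, 193.33333333333334)
cap scene [ 0.49858036 -0.28822058  0.2       ]
```

>>> step_arm([
  [[0,0,2.5],0],
  [[0,0,2.5],0],
  [[0,0,1.9],0],
  [[0,0,0],0],
  [[0.3,0.5,0],0],
  [[0.3,0.5,0],0],
  [[0,0,0],0],
])

```text
time: 12.9
ee_pos: [0.4889, -0.0633, 0.0809]
orientation: [[0.1, 0.995, 0.004], [0.995, -0.1, -0.001], [-0.0, 0.004, -1.0]]
contact_force: [0.2, 0.6, 0.5]
gripper_width: -0.002
```

```bash
python3 w.py; python3 look.py 9
```

```text
t 12.9 manif mm -56.548145375812524 -112.10111829401545 z 80.93994229382172 toolx deg 84.2837707216751 F [0.17551007 0.60037487 0.4522673 ] w -0.002183031142270628 q [-0.26  0.31 -0.42  0.83  0.   -0.16]
```

View pics/scene9.png

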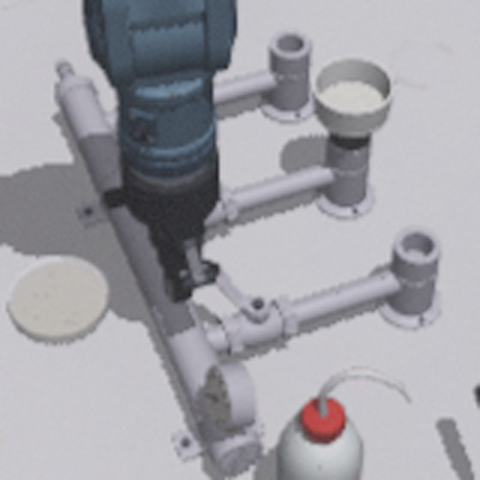

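>>> step_arm([
  [[0.5,0.18,0.1],0],
  [[0.5,0.18,0.1],0],
  [[0.5,0.18,0],0],
  [[0.23,0.43,0],0],
  [[0.23,0.43,0],0],
  [[0.23,0.43,0],0],
  [[0.23,0.43,0],0],
])

```text
time: 13.58
ee_pos: [0.5098, -0.0406, 0.0767]
orientation: [[0.1, 0.995, -0.003], [0.995, -0.1, 0.002], [0.002, -0.003, -1.0]]
contact_force: [-5.2, 1.3, 2.2]
gripper_width: -0.0
```

```bash
python3 w.py; python3 look.py 10
```

```text
t 13.5833 manif mm -38.05014346739457 -87.3801008739262 z 76.72693663206668 toolx deg 84.2330035487019 F [-5.23199858  1.26134935  2.22863649] w -2.627031460170899e-05 q [-0.2   0.36 -0.37  0.85  0.   -0.1 ]
```

View pics/scene10.png

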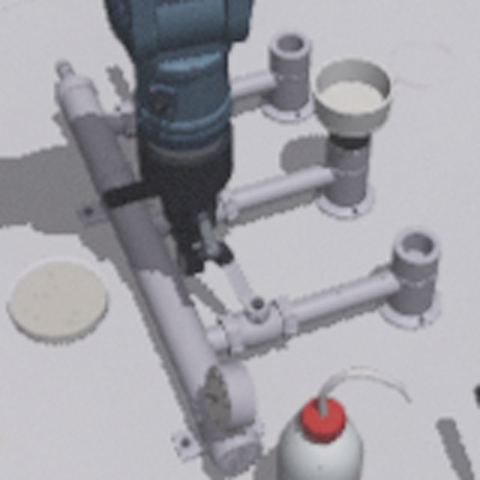

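Continue toward the stop, then in slow rows.

>>> step_arm([
  [[0.1,0.4,0],0],
  [[0.1,0.4,0],0],
  [[0.1,0.4,0],0],
  [[0,0.3,0],0],
  [[0,0.2,0],0],
  [[0,0,0],0],
])

```text
time: 14.18
ee_pos: [0.5278, -0.0397, 0.0767]
orientation: [[0.101, 0.995, -0.001], [0.995, -0.101, 0.002], [0.002, -0.001, -1.0]]
contact_force: [-2.0, 2.3, 0.9]
gripper_width: 0.002
```

>>> step_arm([
  [[0,0.1,0],0],
  [[0,0.1,0],0],
  [[0,0,0],0],
])

```text
time: 14.43
ee_pos: [0.5296, -0.0401, 0.0768]
orientation: [[0.101, 0.995, -0.001], [0.995, -0.101, 0.002], [0.002, -0.001, -1.0]]
contact_force: [-4.1, 2.0, 0.2]
gripper_width: 0.003
```

```bash
python3 w.py
```

```text
t 14.4333 manif mm -18.465504352685645 -84.87496329757838 z 76.8249162555146 toolx deg 84.2183012454201 F [-4.13195745  2.0450893   0.16573109] w 0.002654187152736744 q [-0.2   0.39 -0.32  0.86  0.   -0.1 ]
```

>>> step_arm([
  [[0,0.1,0],0],
  [[0,0.1,0],0],
  [[0,0,0],0],
])

```text
time: 14.68
ee_pos: [0.5316, -0.0403, 0.0769]
orientation: [[0.101, 0.995, -0.001], [0.995, -0.101, 0.002], [0.002, -0.001, -1.0]]
contact_force: [-3.5, 2.9, -0.6]
gripper_width: -0.003
```

>>> step_arm([
  [[0,0.1,0],0],
  [[0,0.1,0],0],
  [[0,0,0],0],
])

```text
time: 14.93
ee_pos: [0.5322, -0.0403, 0.0769]
orientation: [[0.101, 0.995, -0.004], [0.995, -0.101, 0.002], [0.002, -0.004, -1.0]]
contact_force: [-6.9, 4.1, 3.5]
gripper_width: -0.0
```

```bash
python3 w.py
```

```text
t 14.9333 manif mm -15.807550033674808 -84.82401793975461 z 76.86158272763137 toolx deg 84.21577086929808 F [-6.9286879   4.09366356  3.54659688] w -0.00010181998773214925 q [-0.2   0.4  -0.31  0.87  0.   -0.09]
```

>>> step_arm([
  [[0,0.1,0],0],
  [[0,0.1,0],0],
  [[0,0,0],0],
])

```text
time: 15.18
ee_pos: [0.5322, -0.0403, 0.0768]
orientation: [[0.101, 0.995, -0.007], [0.995, -0.101, 0.002], [0.001, -0.007, -1.0]]
contact_force: [-12.7, 4.7, 7.3]
gripper_width: -0.002
```

>>> step_arm([
  [[0,-1.2,0],0],
  [[0,-1.5,0],0],
  [[0,0,-3],0],
  [[0,0,-3],0],
  [[0,0,-3],0],
  [[0,-2.5,-2],0],
  [[0,-3,0],0],
  [[0,-3,0],0],
])

```text
time: 15.85
ee_pos: [0.4276, -0.0313, 0.1898]
orientation: [[0.102, 0.995, 0.008], [0.995, -0.102, -0.003], [-0.002, 0.008, -1.0]]
contact_force: [-0.7, -0.1, 1.2]
gripper_width: 0.002
```

>>> step_arm([
  [[0,-2,-2.5],0],
  [[3,0,0],0],
  [[3,0,0],0],
  [[3,0,0],0],
  [[3,0,0],0],
  [[3,0,0],0],
  [[3,0,0],0],
  [[3,0,0],0],
])

```text
time: 16.52
ee_pos: [0.428, 0.1824, 0.2133]
orientation: [[0.102, 0.995, 0.005], [0.995, -0.102, 0.0], [0.001, 0.005, -1.0]]
contact_force: [0.1, -0.3, -0.2]
gripper_width: 0.003
```

>>> step_arm([
  [[3,0,0],0],
  [[3,-1,0],0],
  [[3,-1,0],0],
  [[3,-1,0],0],
  [[3,-1,0],0],
  [[3,-1,0],0],
  [[0,0,0],0],
  [[0,0,0],0],
])

```text
time: 17.18
ee_pos: [0.3955, 0.3667, 0.2128]
orientation: [[0.099, 0.995, 0.003], [0.995, -0.099, 0.001], [0.002, 0.003, -1.0]]
contact_force: [0.3, -0.3, -0.1]
gripper_width: -0.001
```

```bash
python3 w.py; python3 look.py 11
python3 - <<'E'
from h import *
a=pickle.load(open("top0.pkl","rb"));c=pickle.load(open("top11.pkl","rb"));im=c["pixels"]
m=(im.max(2)<60).astype(np.uint8); m[:165]=0;m[300:]=0;m[:,:195]=0;m[:,345:]=0
n,l,st,ce=cv2.connectedComponentsWithStats(m)
for i in range(1,n):
    if st[i,4]>25:
        q=np.array([onz(c,u,v,.1025)[:2] for v,u in np.argwhere(l==i)]);w,V=np.linalg.eigh(np.cov(q.T))
        print(ce[i],q.mean(0),np.degrees(np.arctan2(V[1,1],V[0,1])))
for nm in("top","scene"):
    a=pickle.load(open(nm+"0.pkl","rb"))["pixels"];b=pickle.load(open(nm+"11.pkl","rb"))["pixels"]
    d=cv2.medianBlur(cv2.absdiff(a,b).max(2),3);cv2.imwrite(f"pics/diff{nm}.png",(d>40).astype(np.uint8)*255)
E
```

```text
t 17.1833 manif mm -192.96208089459736 306.30745756242163 z 212.7656010688115 toolx deg 84.33905229445429 F [ 0.31789418 -0.31853062 -0.13165618] w -0.0009021906672667269 q [ 0.63  0.31 -0.07  1.19 -0.    0.73]
[325.02083333 199.1875    ] [ 0.66823395 -0.08891145] -168.5676458971359
[206.86956522 228.07608696] [0.57752664 0.24307462] 83.87066190996615
[305.20430108 240.4516129 ] [ 0.54923156 -0.03450409] 84.81261540214659
[273.765625 257.46875 ] [0.49964332 0.05208726] 177.79154619436648
```

View pics/top11.png

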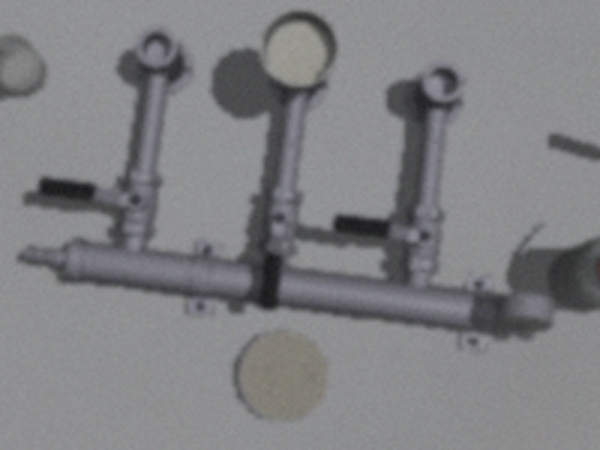

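View pics/scene11.png

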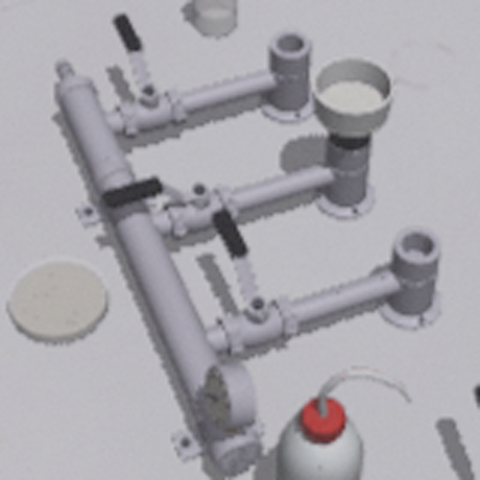

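View pics/difftop.png

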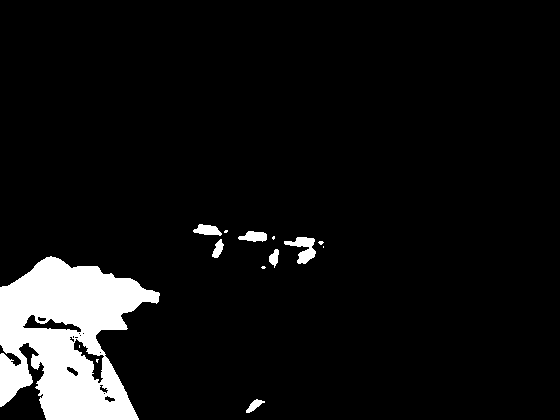

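The difference picture shows only the three levers (around 195–320, 225–265) and the arm changed. The funnel, dish, bottle, beaker and green branch are unmoved. Handing in.

```bash
python3 -c "
from station import robot
print(robot.finish_job())"
```

```text
the job is handed in; nothing more can be done
None
```

The manifold is ready for the pump, and I handed the job in at about 17 s of the 54 s allowed; no verdict was reported. I shut the +y and -y taps (empty places) and opened the middle tap (funnel), pushing each lever to its stop with the closed fingertips.

- **Stops:** each lever stopped moving while the force rose to 12–15 N on the shut taps and 10.5 N on the funnel tap, well under the 35 N limit.
- **Lever angles:** in the last top view the shut levers measured 83.9° and 84.8°, against the expected 84.2°. The open lever's sleeve axis measured 177.8° against the expected 174.2°. The line from its pivot to the sleeve gave about 170°, so those two disagree by about 7° either side of the expected value. I relied on the firm stop there.
- **Everything else:** comparing the top view before and after shows only the three levers and the arm changed. The funnel, beaker, dish, wash bottle and green look-alike did not move, and the arm was clear of everything, reading about 0 N.
- **Spacing:** the measured branch spacing came out about 2% short (275 mm instead of 280). It had no effect on the pushes.

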